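# Load the fixture, then find which way the port cap unscrews and hold it off

### The job

Get the small air fixture on the cart ready: first set the ground block with holes flat and square down in the fixture's pocket and let go of it. Then take the round knurled cap off the air port beside the pocket: it is a short-turn cap whose hand is not marked, so try it both ways - one way it stops almost at once, the other way it comes free within a quarter turn - and lift it straight up about a hand's breadth (10 cm). Finish still holding the cap up there, upright, with the block left seated and the other things on the cart left alone.

Things in the scene. Friction and masses are not known exactly. Their poses are not given: they have to be found in the camera images.
- block_center (a point): centre of the loose ground steel set-up block, 51 (its x) x 76 (its y) x 25.5 mm high, with holes through its top; about 0.75 kg. It starts lying flat on the cart, right of the fixture. The point is half-way up; z is up.
- pocket (a point): centre of the pocket's floor, 12 mm above the cart. The pocket is 55 mm along its x by 80 mm along its y (2 mm clearance round the block), walls 14 mm high, 8 mm thick; the walls across x are cut away over the middle 46 mm for the fingers, so the block can be gripped across its 51 mm even when seated. x and y run along the pocket's sides, z up. The block may go in either way round.
- port (a point): foot of the air port, on the plate's top face at the port's axis (105 mm along +y from the pocket's centre); z up. The port stub is 23 mm high, with two lugs at its top, all under the cap.
- cap_center (a point): centre of the loose knurled steel cap on the port: round, 46 mm across, 34 mm high, 90 g; the point is half-way up on its axis, z up (17 mm above the plate while the cap is on). It may be gripped at any yaw. Two lugs inside catch under those of the port, so it cannot be pulled straight off (it lifts 1.5 mm).
- cap: the same cap, centre of its underside. Turned about the vertical the right way it is free to lift between 1.0 and 1.7 rad from its start; the wrong way it meets a hard stop after 0.1 to 0.25 rad. Which way (clockwise or not) differs from start to start and cannot be seen. It turns with hardly any resistance short of the stop (at a stop the torque rises at once) and does not rise.
- work_block: the same block; this point is the centre of its underside
- fixture: the fixed aluminium plate, 130 mm in x by 220 mm in y, 12 mm thick, that carries the pocket (dark steel walls) and the port; this point is the centre of its underside; same axes as the pocket
- tbolt_lying: bystander: black T-slot bolt lying down, 34x66x30 mm; point at its underside
- tbolt_upright: bystander: black T-slot bolt standing on its head, 34x30 mm and 66 mm high; point at its underside
- screwdriver: bystander: screwdriver with grey handle lying along y near the front edge, 30x163x28 mm; point at its underside
- endmill: bystander: end mill lying along y near the front edge, 16x92x16 mm; point at its underside

How it is judged:
On the way, in this order (a step that is already met when the one before it is completed fails the run):
1. the block lies flat and square in the pocket and is let go, the cap still on its port (x of block_center in the frame of pocket between -0.004 and 0.004 m and y of block_center in the frame of pocket between -0.004 and 0.004 m and z of block_center in the frame of pocket between 0.0105 and 0.0148 m and angle between block_center's own z axis and vertical below 0.04 rad and angle between the x axis of block_center and the x axis of pocket, either way round below 0.08 rad and contact force between the fingers and work_block below 0.1 N and linear speed of work_block below 0.02 m/s and z of cap_center in the frame of port below 0.022 m), for 0.2 s.
2. the cap is lifted clear of the port in the fingers (z of cap_center in the frame of port above 0.077 m and angle between cap_center's own z axis and vertical below 0.3 rad and contact force between the fingers and cap above 1 N and contact force between cap and fixture below 0.1 N and contact force between cap and work_block below 0.1 N), for 0.2 s.
At the end, for the whole second after the job is handed in: the block lies in the pocket (within 4 mm of its centre, on the floor within 2 mm, square and flat), not gripped; the cap is held still by the fingers, upright within 0.3 rad, at least 60 mm above where it sat, touching neither fixture nor block (all of step 2 and x of block_center in the frame of pocket between -0.004 and 0.004 m and y of block_center in the frame of pocket between -0.004 and 0.004 m and z of block_center in the frame of pocket between 0.0105 and 0.0148 m and angle between block_center's own z axis and vertical below 0.04 rad and angle between the x axis of block_center and the x axis of pocket, either way round below 0.08 rad and linear speed of cap below 0.03 m/s and contact force between the fingers and work_block below 0.1 N); the arm keeps its last pose, push and grip.
It fails at once if a bystander (bolt, screwdriver, end mill) is moved more than 20 mm (distance of any of tbolt_lying, tbolt_upright, screwdriver, endmill from where it was at the start of the episode above 0.02 m).
It fails at once if the cap is taken off before the block is in the pocket (z of cap_center in the frame of port above 0.045 m and horizontal distance between block_center and pocket above 0.02 m).
It also fails if it takes over 59 s, if anything falls off the work surface, if the arm or the gripper's body presses on something with over 40 N, if the wrist force passes 120 N, or if a joint passes its speed limit or range.

### The arm

A 7-joint arm with a two-finger parallel gripper is mounted at the origin on a cart in front of the work surface, level with it; the furniture and walls round the work are solid. World frame = base frame: x ahead of the robot, y to its left, z up, the work surface at z = 0. Lengths are in m, angles in rad, forces in N, time in s.
With the tool pointing down it reaches from about 0.4 to 0.9 m from the base axis. Payload 5.6 kg.
Tool frame: the origin (TCP) lies at the very end of the fingers, on their centre line; the grasp point (between the pads) lies 19 mm behind it (ctrl.tcp_to_grasp is the distance from the TCP to the grasp point, in m); z points along the fingers, y is the line along which they close (so a half turn about z gives the same grasp; the last joint's range is limited). The gripper opens to 92 mm and grips with 3 to 60 N. Pads are 20 mm wide; open, the fingers measure 128 mm over their backs; the gripper's body (75 mm by 189 mm) begins 69 mm behind the grasp point.
Start: joints at [-1.337, 0.468, -0.012, 1.603, 0.006, 1.071, -0.056], TCP at [0.178, 0.625, 0.215] pointing down, gripper open.
Joint ranges: [-2.53, 2.53], [-0.31, 2.02], [-1.57, 1.55], [0.28, 2.44], [-1.29, 4.43], [0.15, 1.84], [-2.92, 2.92]. Speed limits (rad/s): [2.57, 2.57, 3.14, 3.14, 3.14, 3.14, 3.14].

### API

Orientations are given as a unit quaternion [x, y, z, w].
In Python, from plant import ctrl gives the robot as it stands.
- The arm moves only by the tool servo_tool, never from a script. Its argument "steps" is one flat list of numbers, 4 for each row, row after row: the shift along the tool's x, y, z in cm, then the turn about the tool's z in degrees. In form: [x, y, z, twist, x, y, z, twist, ...]. A call has 1 to 10 rows; each row is the pose to reach, as a shift and turn from the pose commanded when the call began, along the tool's axes at that moment; what a row does not reach only later rows make up. A row lasts 1/8 s, in which the tool goes at most 62.5 mm and 10.7 degrees, less where a joint would pass 70% of its speed; a pose out of reach is approached as far as the arm can. A call with a gripper value outside its range is refused whole. "grip" is the finger opening in cm, from 0 to 9.19, set as the call begins (left out, the last holds). The fingers move at their own pace and stop on an object; "squeeze" is the grip in N (left out, the last holds). Time passes only in rows, so rows that repeat a pose let the fingers close. It gives the time, the measured TCP pose, the force, the opening and the grip force at its end, in the units of the state.
- ctrl.observe(): the state, without advancing time (a new reading comes with each control period).
- ctrl.read_camera(name): name is "side" or "top"; returns a dict with "frame" (480x640x3 uint8, red, green, blue), "fx", "fy", "cx", "cy" (pixels), "camera_from_world" (4x4, takes a point from world to camera coordinates). Camera axes: x right, y up, looking along -z (the intrinsics and any distortion apply to the point x, -y, -z); pixel columns grow to the right and rows downward; lengths in m; the calibration is good to about 2 mm. A picture is of the moment at which its call begins. There is no depth.
- ctrl.sign_off(): hands the job in; it is judged then, once.
Trained networks look in the newest picture that a camera, given by its name, has taken for a name from the list of things; names that differ only in an ending like _2 or _b are one class to them, and where a whole thing is asked for, a point or a joint stands for the part that bears it (a point fixed in the world has none). Each returns a list of dicts, best first, with "p" (0 to 1); they miss things now and then, are a little off and sometimes report something else, mostly with a low value. They report only what shows in the picture. A call takes as long as a camera call.
- ctrl.outline_of(camera, target): "region" (480x640 bool, what is visible of it) and "rect" ([centre column, centre row, width, height] in pixels, round what is visible of it).
The state is a dict: "t": time; "joint_pos": joint angles; "dq": joint speeds; "joint_efforts": joint torques, N m; "eef_pos": TCP position; "orientation": TCP orientation; "force": force on the tool from outside, world axes, zero at the start; "wrist_torque": the same for the moment, N m; "gripper_width": finger opening in m; "grasp_force": force on a finger pad.
Only numpy, scipy, OpenCV 4.12 (cv2) and the standard library are available. Lean on these libraries where they do the work, as an engineer would, in place of code of your own. Each camera call takes 0.05 s, during which the arm holds its last target. There are 200 camera calls.

## Working session

There is one attempt and no reset: what is moved stays moved. The work goes in short steps, Python scripts to look and compute and a tool call to move; the robot and the scene stay as the last step left them, time stands still between calls to the robot, and variables do not carry over. Pictures are saved under pics/ and viewed, at most 10 in all, crops included, and the job is handed in when it is done.

Besides the shell and the picture viewer there is one more tool, called after "Emit:" by a JSON object that holds its "op" and its "data". servo_tool: Moves the arm, as the interface text tells. Its arguments: {"type":"object","properties":{"steps":{"type":"array"},"grip":{"type":"number"},"squeeze":{"type":"number"}},"required":["steps"]}

```bash
mkdir -p pics; ls; cat > h.py <<'E'
import numpy as np, cv2
from plant import ctrl
def ray(c,u,v):
    T=np.array(c["camera_from_world"]);R=T[:3,:3];o=-R.T@T[:3,3]
    d=np.array([(u-c["cx"])/c["fx"],-(v-c["cy"])/c["fy"],-1.])
    return o,R.T@d
def at(c,u,v,z):
    o,d=ray(c,u,v);return o+d*(z-o[2])/d[2]
def proj(c,p):
    T=np.array(c["camera_from_world"]);q=T[:3,:3]@np.array(p)+T[:3,3]
    return np.array([c["cx"]+c["fx"]*q[0]/-q[2],c["cy"]-c["fy"]*q[1]/-q[2]])
def hull_poly(c,region,z):
    cs,_=cv2.findContours(region.astype(np.uint8),cv2.RETR_EXTERNAL,cv2.CHAIN_APPROX_NONE)
    k=max(cs,key=cv2.contourArea)[:,0,:]
    return np.array([at(c,u,v,z)[:2] for u,v in k],np.float32)
E
python3 - <<'E'
from h import *
o=ctrl.observe();print(o)
for n in ["top","side"]:
    c=ctrl.read_camera(n);cv2.imwrite(f"pics/{n}0.png",c["frame"][:,:,::-1])
    print(n,[c[k] for k in("fx","fy","cx","cy")],{k:v for k,v in c.items() if k not in("frame","fx","fy","cx","cy")},"cam",ray(c,0,0)[0])
    for t,z in [("work_block",.0255),("cap",.046),("fixture",.012),("pocket",.012),("tbolt_lying",.0),("tbolt_upright",0.),("screwdriver",0.),("endmill",0.)]:
        try:
            for r in ctrl.outline_of(n,t)[:2]:
                P=hull_poly(c,r["region"],z);print(t,round(r["p"],2),np.round(r["rect"]),[np.round(x,4) for x in cv2.minAreaRect(P)])
        except Exception as e: print(t,e)
E
```

```text
pics
{'t': 0.0, 'joint_pos': array([-1.33701428,  0.46838245, -0.01163639,  1.60364015,  0.00599898,
        1.07143631, -0.05632254]), 'dq': array([-0.00079061, -0.00062751,  0.00067255,  0.00120452,  0.00158478,
        0.00043866, -0.00048175]), 'joint_efforts': array([-5.58619522e-04, -5.20570529e+01, -1.27365236e-02, -2.43756312e+01,
       -5.66250260e-02,  1.72221533e-02,  1.66256809e-04]), 'eef_pos': array([0.17750221, 0.62466056, 0.21363013]), 'orientation': array([ 1.37977842e-01,  9.90434893e-01, -9.12953426e-04, -7.10636171e-05]), 'force': array([0.07429988, 0.18344822, 0.0542116 ]), 'wrist_torque': array([-0.05353994,  0.02011287, -0.07831566]), 'grasp_force': 0.0, 'gripper_width': 0.09175810155177161}
top [583.9252828982158, 583.9252828982158, 330.4707416783699, 234.34831662228558] {'camera_from_world': array([[ 0.01747544, -0.99942011,  0.02922425, -0.05532179],
       [ 0.99730593,  0.01950622,  0.07071336, -0.55986578],
       [-0.07124241,  0.02790977,  0.99706848, -1.02478167],
       [ 0.        ,  0.        ,  0.        ,  1.        ]])} cam [ 0.48631632 -0.01576
[... 1780 characters left out ...]
y([0.1398, 0.239 ]), np.float64(2.9296)]
pocket 0.72 [293. 240. 112.  65.] [array([0.5804, 0.0972]), array([0.1381, 0.2387]), np.float64(3.4822)]
tbolt_lying 0.85 [408. 266.  24.  34.] [array([ 0.7139, -0.0962]), array([0.1175, 0.0381]), np.float64(35.3253)]
tbolt_upright 0.87 [462. 286.  29.  45.] [array([ 0.7437, -0.2008]), array([0.1419, 0.0364]), np.float64(36.2056)]
screwdriver 0.77 [195. 261.  41.  44.] [array([0.3885, 0.1409]), array([0.1764, 0.0315]), np.float64(89.9944)]
endmill 0.58 [268. 344.  43.  44.] [array([ 0.3875, -0.1483]), array([0.0213, 0.1071]), np.float64(9.5735)]
endmill 0.5 [408. 264.  23.  34.] [array([ 0.7156, -0.0956]), array([0.1178, 0.0366]), np.float64(33.0894)]
```

```bash
python3 - <<'E'
import cv2
a=cv2.imread("pics/top0.png")[170:280,170:460]
a=cv2.resize(a,None,fx=2.75,fy=2.75,interpolation=cv2.INTER_CUBIC);cv2.imwrite("pics/top0c.png",a)
E
```

```text
(no output)
```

View pics/top0c.png

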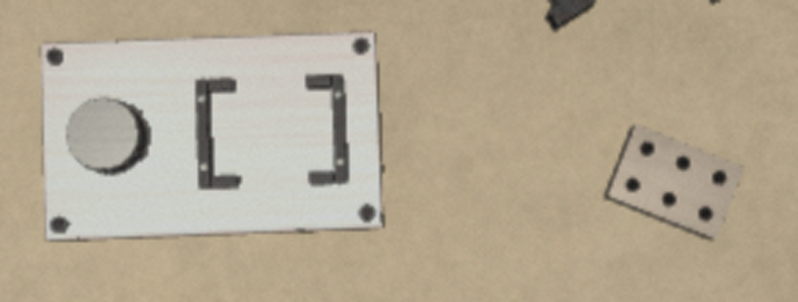

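View pics/side0.png

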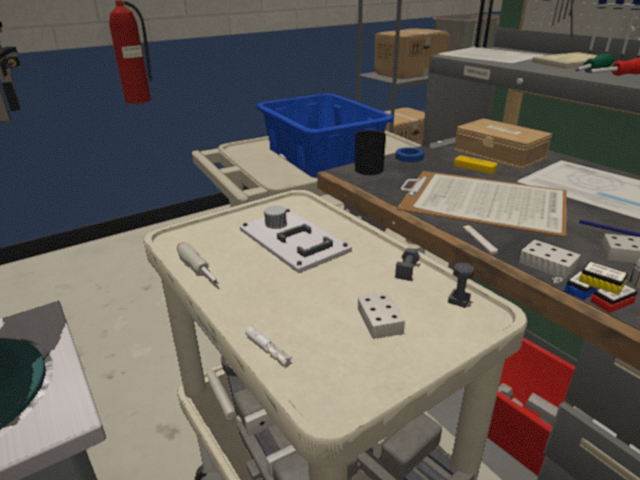

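```bash
cat >> h.py <<'E'
def box(x,y,a,sx,sy,z0,z1):
    ca,sa=np.cos(a),np.sin(a)
    return [(x+ca*i*sx/2-sa*j*sy/2,y+sa*i*sx/2+ca*j*sy/2,z) for i in(-1,1) for j in(-1,1) for z in(z0,z1)]
def cyl(x,y,r,z0,z1):
    return [(x+r*np.cos(t),y+r*np.sin(t),z) for t in np.linspace(0,6.28,40) for z in(z0,z1)]
def fit(c,region,model,p0,step):
    from scipy.optimize import minimize
    S=8; u0,v0,w,h=cv2.boundingRect(region.astype(np.uint8));u0-=6;v0-=6;w+=12;h+=12
    R=cv2.resize(region[v0:v0+h,u0:u0+w].astype(np.float32),None,fx=S,fy=S,interpolation=cv2.INTER_LINEAR)>.5
    def cost(p):
        q=np.array([proj(c,k) for k in model(p)])
        q=((q-[u0,v0]+.5)*S-.5)
        m=np.zeros(R.shape,np.uint8);cv2.fillConvexPoly(m,cv2.convexHull(np.round(q*16).astype(np.int32)),1,shift=4)
        return (m.astype(bool)^R).mean()/R.mean()
    s=np.vstack([p0]+[np.array(p0)+np.eye(len(p0))[i]*step[i] for i in range(len(p0))])
    r=minimize(cost,p0,method="Nelder-Mead",options=dict(initial_simplex=s,xatol=1e-5,fatol=1e-5,maxiter=400))
    return r.x,r.fun
E
python3 - <<'E'
from h import *
c=ctrl.read_camera("top"); f=c["frame"]
B=fit(c,ctrl.outline_of("top","work_block")[0]["region"],lambda p:box(*p,.051,.076,0,.0255),[.56,-.195,-.38],[.005,.005,.1]);print("block",B)
C=fit(c,ctrl.outline_of("top","cap")[0]["region"],lambda p:cyl(*p,.023,.012,.046),[.58,.168],[.005,.005]);print("cap",C)
F=fit(c,ctrl.outline_of("top","fixture")[0]["region"],lambda p:box(*p,.13,.22,0,.012),[.586,.106,.05],[.005,.005,.1]);print("fix",F)
g=f.max(2);m=np.zeros(g.shape,np.uint8);m[192:242,238:300]=(g[192:242,238:300]<120)
n,l,s,ce=cv2.connectedComponentsWithStats(m);print(s[1:].tolist())
keep=np.isin(l,[i for i in range(1,n) if s[i,4]>40])
ys,xs=np.nonzero(keep);P=np.array([at(c,u,v,.026)[:2] for u,v in zip(xs,ys)],np.float32);print("walls",cv2.minAreaRect(P),"expect .071 x .096")
w=keep.astype(np.uint8);k=np.nonzero(w);pts=np.c_[k[1],k[0]].astype(np.int32);hm=np.zeros(g.shape,np.uint8);cv2.fillConvexPoly(hm,cv2.convexHull(pts),1)
Q=fit(c,hm>0,lambda p:box(*p,.071,.096,.012,.026),[.586,.07,.05],[.005,.005,.1]);print("pocket",Q)
a=F[0][2];d=C[0]-F[0][:2];print("cap in fix",[np.cos(a)*d[0]+np.sin(a)*d[1],-np.sin(a)*d[0]+np.cos(a)*d[1]])
a=Q[0][2];d=C[0]-Q[0][:2];print("cap in pocket",[np.cos(a)*d[0]+np.sin(a)*d[1],-np.sin(a)*d[0]+np.cos(a)*d[1]])
E
```

```text
block (array([ 0.56119986, -0.19724342, -0.36422827]), np.float64(0.03739547466797836))
cap (array([0.58251789, 0.17201686]), np.float64(0.04442420562639142))
fix (array([0.58644104, 0.10704332, 0.06164954]), np.float64(0.11151332249186889))
[[281, 197, 16, 40, 272], [241, 199, 17, 40, 296]]
walls ((0.5884236097335815, 0.06593501567840576), (0.07047531753778458, 0.09671010076999664), 3.8524632453918457) expect .071 x .096
pocket (array([0.58889406, 0.06632292, 0.07102551]), np.float64(0.026285408571267672))
cap in fix [np.float64(8.735439191525935e-05), np.float64(0.06509180778372108)]
cap in pocket [np.float64(0.0011405652336360286), np.float64(0.10587994555575597)]
```

Emit:
{"op": "servo_tool", "data": {"steps": [-32,-25,0,60,-32,-25,0,60,-32,-25,0,60,-32,-25,0,60,-32,-25,0,60,-32,-25,0,60,-59.3,-68.6,5,95,-59.3,-68.6,5,95,-59.3,-68.6,5,95,-59.3,-68.6,5,95], "grip": 8}}

```text
t: 2.35
eef_pos: [0.4734, 0.0831, 0.192]
orientation: [0.824, 0.566, 0.001, 0.0]
force: [1.0, -0.1, -0.5]
gripper_width: 0.08
grasp_force: 0.0
```

```bash
cat >> h.py <<'E'
from scipy.spatial.transform import Rotation as Ro
def go(x,y,z,yawdeg):
    "shift (cm) and twist (deg) from the measured pose to TCP x,y,z with tool y at world yaw (mod 180)"
    o=ctrl.observe();R=Ro.from_quat(o["orientation"]).as_matrix();d=np.array([x,y,z])-o["eef_pos"]
    cur=np.degrees(np.arctan2(R[1,1],R[0,1]));dt=(yawdeg-cur+90)%180-90
    print("t",round(o["t"],2),"at",np.round(o["eef_pos"],4),"yaw",round(cur,2),"tilt",round(np.degrees(np.arccos(-R[2,2])),2),"shift",np.round(R.T@d*100,2),"twist",round(-dt,2),"j7",round(o["joint_pos"][6],2),"F",np.round(o["force"],1),"w",round(o["gripper_width"],4))
E
python3 -c "
from h import *
go(.561,-.1972,.12,-20.9)"
```

```text
t 2.35 at [0.4734 0.0831 0.192 ] yaw -20.99 tilt 0.09 shift [-23.04  18.21   7.19] twist -0.09 j7 -0.46 F [ 1.  -0.1 -0.5] w 0.08
```

Emit:
{"op": "servo_tool", "data": {"steps": [-23,18.2,7.2,0,-23,18.2,7.2,0,-23,18.2,7.2,0,-23,18.2,7.2,0,-23,18.2,7.2,0,-23,18.2,14.2,0,-23,18.2,14.2,0,-23,18.2,14.2,0]}}

```text
t: 3.35
eef_pos: [0.5613, -0.1945, 0.0502]
orientation: [0.823, 0.568, -0.0, -0.0]
force: [0.3, -0.0, 1.0]
gripper_width: 0.0801
grasp_force: 0.0
```

```bash
python3 -c "
from h import *
go(.5612,-.1972,.004,-20.9)
c=ctrl.read_camera('side');a=c['frame'][220:370,300:500,::-1];cv2.imwrite('pics/s1.png',cv2.resize(a,None,fx=4,fy=4,interpolation=cv2.INTER_CUBIC))"
```

```text
t 3.35 at [ 0.5613 -0.1945  0.0502] yaw -20.81 tilt 0.02 shift [-0.26  0.09  4.62] twist 0.09 j7 0.29 F [ 0.3 -0.   1. ] w 0.0801
```

View pics/s1.png

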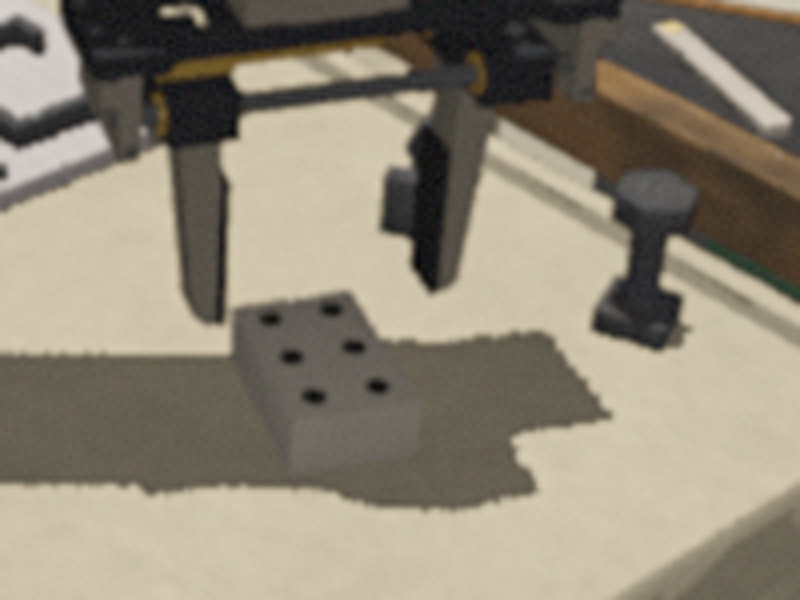

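The open fingers straddle the block (tips at about (205,320) and (432,290) in the crop), in line with its 51 mm side. Going down and closing.

Emit:
{"op": "servo_tool", "data": {"steps": [0,0,4.6,0,0,0,4.6,0,0,0,4.6,0]}}

```text
t: 3.78
eef_pos: [0.5625, -0.1952, 0.006]
orientation: [0.823, 0.568, 0.001, 0.001]
force: [0.9, 1.1, -0.0]
gripper_width: 0.0799
grasp_force: 0.0
```

Emit:
{"op": "servo_tool", "data": {"steps": [0,0,0,0,0,0,0,0,0,0,0,0,0,0,0,0,0,0,0,0,0,0,0,0], "grip": 4, "squeeze": 45}}

```text
t: 4.53
eef_pos: [0.5619, -0.1953, 0.0044]
orientation: [0.823, 0.567, 0.001, 0.001]
force: [0.4, -1.2, 5.8]
gripper_width: 0.0505
grasp_force: 45.0
```

```bash
python3 -c "
from h import *
go(.5612,-.1972,.004,-20.9)"
```

```text
t 4.53 at [ 0.5619 -0.1953  0.0044] yaw -20.87 tilt 0.1 shift [-0.2  -0.    0.04] twist 0.03 j7 0.33 F [ 0.4 -1.2  5.8] w 0.0505
```

Emit:
{"op": "servo_tool", "data": {"steps": [0,0,-5,0,0,0,-9,0,0,0,-9,0]}}

```text
t: 4.9
eef_pos: [0.5618, -0.1953, 0.095]
orientation: [0.823, 0.567, 0.001, 0.001]
force: [1.0, 0.3, -7.5]
gripper_width: 0.0501
grasp_force: 45.0
```

```bash
python3 -c "
from h import *
go(.5885,.0683,.08,3.5)"
```

```text
t 4.9 at [ 0.5618 -0.1953  0.095 ] yaw -20.87 tilt 0.17 shift [25.58 -6.9   1.49] twist -24.37 j7 0.26 F [ 1.   0.3 -7.5] w 0.0501
```

Emit:
{"op": "servo_tool", "data": {"steps": [25.6,-6.9,0.5,-24.4,25.6,-6.9,0.5,-24.4,25.6,-6.9,0.5,-24.4,25.6,-6.9,0.5,-24.4,25.6,-6.9,1.5,-24.4,25.6,-6.9,2.5,-24.4,25.6,-6.9,2.5,-24.4,25.6,-6.9,2.5,-24.4]}}

```text
t: 5.9
eef_pos: [0.5875, 0.0661, 0.0684]
orientation: [0.686, 0.727, -0.001, 0.0]
force: [0.5, -0.3, -6.8]
gripper_width: 0.0502
grasp_force: 45.0
```

```bash
python3 -c "
from h import *
go(.5885,.0683,.08,3.5)
for n,(r,s) in {'side':((150,300),(220,420)),'top':((150,280),(180,340))}.items():
    c=ctrl.read_camera(n);a=c['frame'][r[0]:r[1],s[0]:s[1],::-1];cv2.imwrite(f'pics/{n}2.png',cv2.resize(a,None,fx=4,fy=4,interpolation=cv2.INTER_CUBIC))
    np.save(f'pics/{n}2.npy',c['frame'])
    o=ctrl.outline_of(n,'work_block');print(n,[(round(k['p'],2),np.round(k['rect']),k['region'].sum()) for k in o[:2]])
    if o: np.save(f'pics/{n}2m.npy',o[0]['region'])
"
```

```text
t 5.9 at [0.5875 0.0661 0.0684] yaw 3.33 tilt 0.07 shift [ 0.21  0.11 -1.16] twist -0.17 j7 0.17 F [ 0.5 -0.3 -6.8] w 0.0502
side [(0.58, array([305., 214.,  43.,  34.]), np.int64(776))]
top [(0.64, array([285., 215.,  12.,  28.]), np.int64(218))]
```

View pics/side2.png

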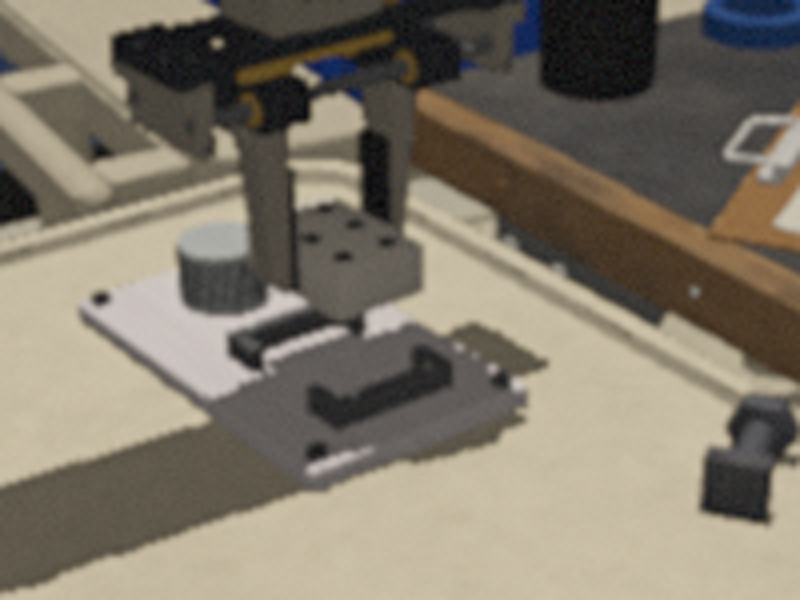

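The block hangs level above the pocket, its front face at about (335–422, 240–320). I overlay the models to check where it sits in the fingers and where the pocket is.

```bash
python3 - <<'E'
from h import *
o=ctrl.observe();x,y,z=o["eef_pos"];a=np.radians(3.33);tx=np.array([-np.sin(a),np.cos(a)])
outs=[]
for n,(r,s) in {'side':((195,275),(265,365)),'top':((180,260),(225,325))}.items():
    c=ctrl.read_camera(n);im=cv2.resize(c['frame'][r[0]:r[1],s[0]:s[1],::-1],None,fx=6,fy=6,interpolation=cv2.INTER_CUBIC)
    def draw(b,col):
        P=[((proj(c,k)-[s[0],r[0]]+.5)*6-.5) for k in b]
        for i in range(8):
            for j in range(i):
                if bin(i^j).count("1")==1: cv2.line(im,tuple(np.int32(P[i]*16)),tuple(np.int32(P[j]*16)),col,1,cv2.LINE_AA,4)
    for d,col in((-.002,(0,255,0)),(.003,(0,0,255))):
        draw(box(x+d*tx[0],y+d*tx[1],a,.051,.076,z-.0044,z+.0211),col)
    draw(box(.5886,.0663,.061,.071,.096,.012,.026),(255,0,0))
    outs.append(im)
cv2.imwrite("pics/ov.png",np.vstack(outs)[:, :][:960]);cv2.imwrite("pics/ov.png",cv2.resize(np.hstack(outs),(800,320)) if 0 else outs[0]);cv2.imwrite("pics/ovt.png",outs[1])
E
```

```text
(no output)
```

View pics/ov.png

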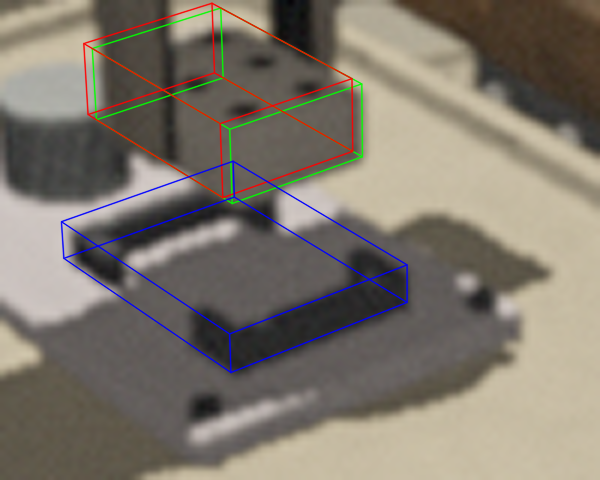

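View pics/ovt.png

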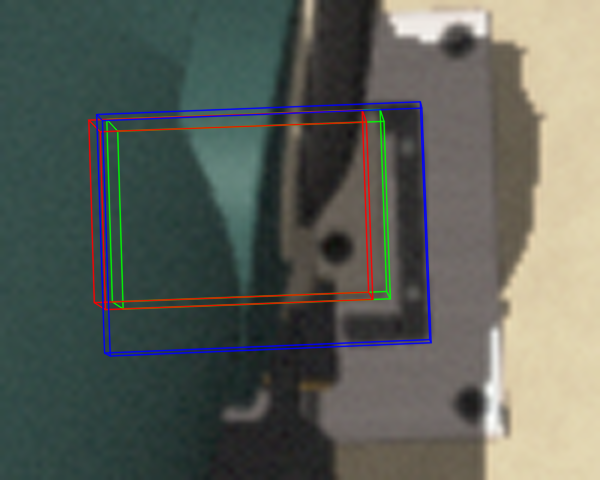

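```bash
python3 -c "
from h import *
go(.5885,.0685,.035,3.5)"
```

```text
t 6.2 at [0.5879 0.0685 0.0691] yaw 3.5 tilt 0.04 shift [0.   0.05 3.41] twist 0.0 j7 0.17 F [ 0.3 -0.7 -5.5] w 0.0505
```

Emit:
{"op": "servo_tool", "data": {"steps": [0,0.05,3.3,0,0,0.05,3.3,0,0,0.05,3.3,0,0,0.05,3.3,0,0,0.05,3.3,0]}}

```text
t: 6.82
eef_pos: [0.5888, 0.069, 0.0366]
orientation: [0.685, 0.729, 0.001, 0.0]
force: [0.5, -0.0, -6.7]
gripper_width: 0.0505
grasp_force: 45.0
```

```bash
python3 - <<'E'
from h import *
go(.5885,.0685,.016,3.5)
c=ctrl.read_camera("top");c=ctrl.read_camera("top")
o=ctrl.observe();x,y,z=o["eef_pos"];print(o["eef_pos"])
a=np.radians(3.5);tx=np.array([-np.sin(a),np.cos(a)])
r,s=(190,250),(260,310)
im=cv2.resize(c['frame'][r[0]:r[1],s[0]:s[1],::-1],None,fx=10,fy=10,interpolation=cv2.INTER_CUBIC)
def draw(b,col):
    P=[((proj(c,k)-[s[0],r[0]]+.5)*10-.5) for k in b]
    for i in range(8):
        for j in range(i):
            if bin(i^j).count("1")==1: cv2.line(im,tuple(np.int32(P[i]*16)),tuple(np.int32(P[j]*16)),col,1,cv2.LINE_AA,4)
for d,col in((-.002,(0,255,0)),):
    draw(box(x+d*tx[0],y+d*tx[1],a,.051,.076,z-.0044,z+.0211),col)
draw(box(.5886,.0663,.061,.071,.096,.026,.026),(255,0,0));draw(box(.5886,.0663,.061,.055,.080,.026,.026),(255,0,0))
c2=ctrl.read_camera("side");r,s=(205,265),(265,345);c=c2
im1=im
im=cv2.resize(c['frame'][r[0]:r[1],s[0]:s[1],::-1],None,fx=10,fy=10,interpolation=cv2.INTER_CUBIC)
draw(box(.5886,.0663,.061,.055,.080,.026,.026),(255,0,0))
draw(box(x-.002*tx[0],y-.002*tx[1],a,.051,.076,z-.0044,z+.0211),(0,255,0))
cv2.imwrite("pics/t3.png",cv2.resize(np.hstack([im1,im]),None,fx=.61,fy=.61,interpolation=cv2.INTER_AREA))
E
```

```text
t 6.83 at [0.5888 0.069  0.0366] yaw 3.54 tilt 0.09 shift [-0.04 -0.04  2.06] twist 0.04 j7 0.2 F [ 0.5 -0.  -6.7] w 0.0505
[0.58852966 0.06893196 0.03624745]
```

View pics/t3.png

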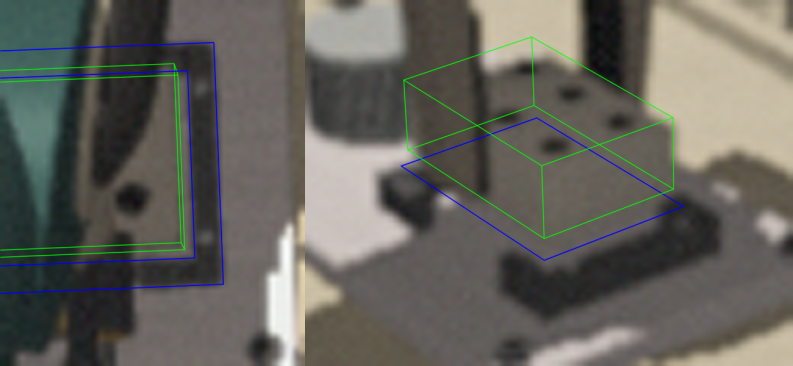

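Block and pocket models match the picture (block edge at ~185, wall inner edge at ~190). Lowering.

Emit:
{"op": "servo_tool", "data": {"steps": [-0.04,0,0.8,0,-0.04,0,1.2,0,-0.04,0,1.5,0,-0.04,0,1.7,0,-0.04,0,1.7,0]}}

```text
t: 7.6
eef_pos: [0.5882, 0.0684, 0.0185]
orientation: [0.685, 0.729, -0.0, -0.0]
force: [-0.2, 0.4, -6.0]
gripper_width: 0.0503
grasp_force: 45.0
```

```bash
python3 -c "
from h import *
go(.5885,.0685,.0164,3.5)"
```

```text
t 7.6 at [0.5882 0.0684 0.0185] yaw 3.53 tilt 0.01 shift [0.01 0.03 0.21] twist 0.03 j7 0.21 F [-0.2  0.4 -6. ] w 0.0503
```

Emit:
{"op": "servo_tool", "data": {"steps": [0,0,0.2,0,0,0,0.25,0,0,0,0.25,0]}}

```text
t: 7.98
eef_pos: [0.5884, 0.0684, 0.0164]
orientation: [0.685, 0.729, 0.0, 0.0]
force: [-0.8, 0.0, -4.3]
gripper_width: 0.0504
grasp_force: 45.0
```

Emit:
{"op": "servo_tool", "data": {"steps": [0,0,0,0,0,0,0,0,0,0,0,0,0,0,0,0], "grip": 7}}

```text
t: 8.48
eef_pos: [0.5885, 0.0684, 0.0164]
orientation: [0.685, 0.729, 0.0, 0.0]
force: [-0.0, -0.2, -0.0]
gripper_width: 0.07
grasp_force: 0.0
```

Emit:
{"op": "servo_tool", "data": {"steps": [0,0,-3,0,0,0,-7,0,0,0,-9,0,0,0,-9,0]}}

```text
t: 8.98
eef_pos: [0.5891, 0.0687, 0.1074]
orientation: [0.685, 0.729, 0.001, 0.001]
force: [-0.0, 0.5, -0.6]
gripper_width: 0.0699
grasp_force: 0.0
```

```bash
python3 -c "
from h import *
go(.5825,.1720,.08,3.5)
go(.5825,.1720,.08,-30)
c=ctrl.read_camera('side');r,s=(200,275),(250,350)
cv2.imwrite('pics/s4.png',cv2.resize(c['frame'][r[0]:r[1],s[0]:s[1],::-1],None,fx=7,fy=7,interpolation=cv2.INTER_CUBIC))
"
```

```text
t 8.97 at [0.5891 0.0687 0.1074] yaw 3.55 tilt 0.16 shift [10.35 -0.03  2.74] twist 0.05 j7 0.15 F [-0.   0.5 -0.6] w 0.0699
t 8.97 at [0.5891 0.0687 0.1074] yaw 3.55 tilt 0.16 shift [10.35 -0.03  2.74] twist 33.55 j7 0.15 F [-0.   0.5 -0.6] w 0.0699
```

View pics/s4.png

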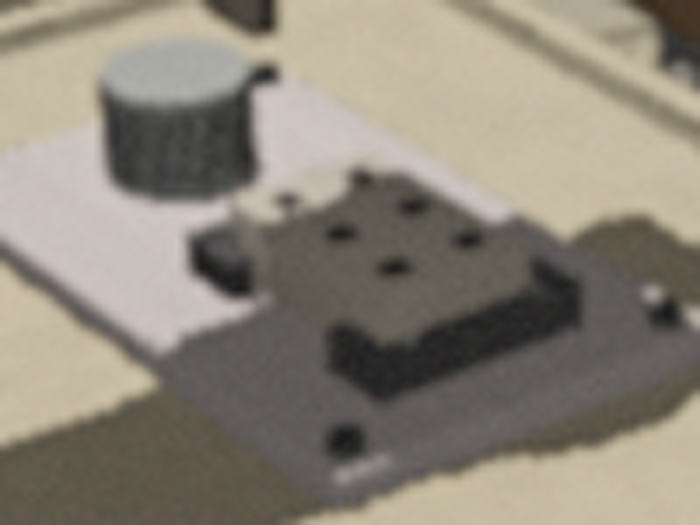

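The block sits in the pocket and the cap is still on its port (top at (175,75)). Going to the cap.

Emit:
{"op": "servo_tool", "data": {"steps": [10.3,0,0,0,10.3,0,1,0,10.3,0,3.5,0,10.3,0,3.5,0,10.3,0,3.5,0,10.3,0,3.5,0]}}

```text
t: 9.78
eef_pos: [0.5825, 0.1704, 0.0718]
orientation: [0.685, 0.728, 0.0, 0.0]
force: [0.1, 0.8, 0.1]
gripper_width: 0.0701
grasp_force: 0.0
```

```bash
python3 -c "
from h import *
go(.5824,.1716,.016,3.5)"
```

```text
t 9.78 at [0.5825 0.1704 0.0718] yaw 3.45 tilt 0.06 shift [ 0.12 -0.01  5.58] twist -0.05 j7 -0.0 F [0.1 0.8 0.1] w 0.0701
```

Emit:
{"op": "servo_tool", "data": {"steps": [0,0,3,0,0,0,5,0,0,0,5.5,0,0,0,5.5,0,0,0,5.5,0]}}

```text
t: 10.4
eef_pos: [0.5826, 0.1713, 0.017]
orientation: [0.685, 0.729, 0.001, 0.0]
force: [0.6, -0.5, -0.2]
gripper_width: 0.0702
grasp_force: 0.0
```

Emit:
{"op": "servo_tool", "data": {"steps": [0,0,0,0,0,0,0,0,0,0,0,0,0,0,0,0,0,0,0,0], "grip": 4, "squeeze": 25}}

```text
t: 11.02
eef_pos: [0.5822, 0.1713, 0.0165]
orientation: [0.685, 0.729, 0.0, 0.0]
force: [-0.2, 0.1, 3.3]
gripper_width: 0.0459
grasp_force: 25.0
```

```bash
python3 -c "
from h import *
go(.5824,.1716,.016,3.5);print(ctrl.observe()['wrist_torque'])"
```

```text
t 11.03 at [0.5822 0.1713 0.0165] yaw 3.54 tilt 0.04 shift [0.02 0.02 0.05] twist 0.04 j7 0.03 F [-0.2  0.1  3.3] w 0.0459
[ 0.01254993  0.05446324 -0.02072983]
```

Emit:
{"op": "servo_tool", "data": {"steps": [0,0,0,6,0,0,0,12,0,0,0,18,0,0,0,18,0,0,0,18]}}

```text
t: 11.65
eef_pos: [0.5823, 0.1713, 0.0165]
orientation: [0.79, 0.613, 0.0, 0.0]
force: [1.0, 0.1, 4.5]
gripper_width: 0.0456
grasp_force: 25.0
```

```bash
python3 -c "
from h import *
go(.5824,.1716,.016,3.5);print(ctrl.observe()['wrist_torque'])"
```

```text
t 11.65 at [0.5823 0.1713 0.0165] yaw -14.37 tilt 0.05 shift [ 0.03 -0.    0.05] twist -17.87 j7 -0.21 F [1.  0.1 4.5] w 0.0456
[-0.11675936 -0.00913673 -0.09437848]
```

Emit:
{"op": "servo_tool", "data": {"steps": [0,0,0,8,0,0,0,16,0,0,0,24,0,0,0,32,0,0,0,40,0,0,0,48,0,0,0,56,0,0,0,59,0,0,0,59]}}

```text
t: 12.78
eef_pos: [0.5831, 0.1707, 0.0165]
orientation: [0.99, 0.144, 0.001, 0.001]
force: [3.3, -1.3, 2.0]
gripper_width: 0.046
grasp_force: 25.0
```

```bash
python3 -c "
from h import *
go(.5824,.1716,.016,3.5);print(ctrl.observe()['wrist_torque'])"
```

```text
t 12.78 at [0.5831 0.1707 0.0165] yaw -73.41 tilt 0.15 shift [-0.04 -0.11  0.05] twist -76.91 j7 -1.04 F [ 3.3 -1.3  2. ] w 0.046
[-0.33038472 -0.63834201 -0.0408298 ]
```

Hardly any torque about the vertical, so this is the free way. Trying a small lift.

Emit:
{"op": "servo_tool", "data": {"steps": [0,0,-0.3,0,0,0,-0.6,0,0,0,-0.6,0]}}

```text
t: 13.15
eef_pos: [0.5823, 0.1715, 0.0221]
orientation: [0.99, 0.144, 0.0, -0.0]
force: [4.8, 0.6, -2.3]
gripper_width: 0.0456
grasp_force: 25.0
```

Emit:
{"op": "servo_tool", "data": {"steps": [0,0,-2,0,0,0,-4,0,0,0,-6,0,0,0,-8,0,0,0,-9.4,0,0,0,-9.4,0,0,0,-9.4,0,0,0,-9.4,0]}}

```text
t: 14.15
eef_pos: [0.5814, 0.1711, 0.1154]
orientation: [0.99, 0.144, -0.001, 0.0]
force: [-0.5, -1.0, -1.8]
gripper_width: 0.0456
grasp_force: 25.0
```

```bash
python3 -c "
from h import *
go(.5824,.1716,.116,3.5)
c=ctrl.read_camera('side');r,s=(140,290),(220,420)
cv2.imwrite('pics/s5.png',cv2.resize(c['frame'][r[0]:r[1],s[0]:s[1],::-1],None,fx=4,fy=4,interpolation=cv2.INTER_CUBIC))
"
```

```text
t 14.15 at [0.5814 0.1711 0.1154] yaw -73.46 tilt 0.08 shift [ 0.11 -0.02 -0.06] twist -76.96 j7 -1.13 F [-0.5 -1.  -1.8] w 0.0456
```

View pics/s5.png

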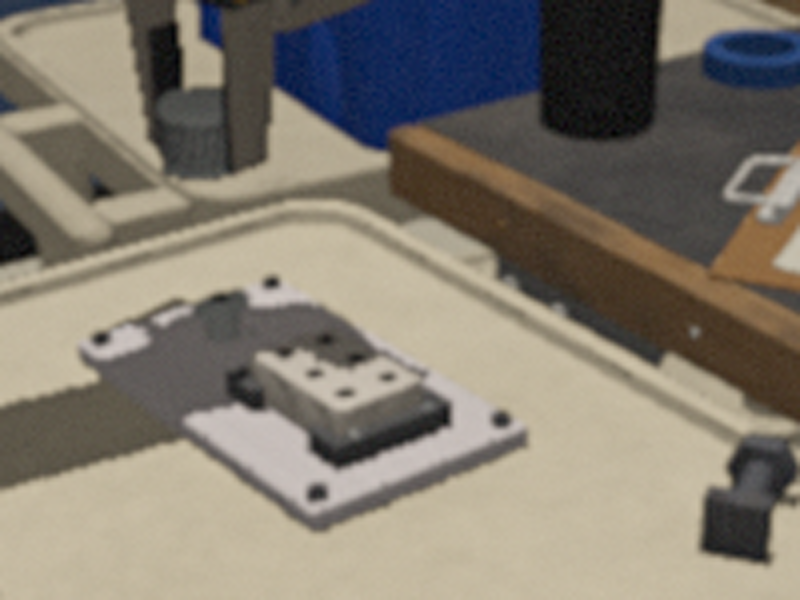

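The cap is held upright in the fingers (at (200,130)), the stub is bare (at (225,315)), and the block is seated. I'll let the arm settle, then hand in.

Emit:
{"op": "servo_tool", "data": {"steps": [0,0,0,0,0,0,0,0,0,0,0,0,0,0,0,0]}}

```text
t: 14.7
eef_pos: [0.5819, 0.1712, 0.1162]
orientation: [0.99, 0.144, 0.0, 0.0]
force: [-0.3, 0.5, -2.0]
gripper_width: 0.0458
grasp_force: 25.0
```

```bash
python3 -c "
from plant import ctrl
print(ctrl.sign_off())"
```

```text
the job is handed in; nothing more can be done
None
```

I set the block in the pocket and let go of it, then turned the cap free (77° clockwise from above) and held it upright about 10 cm above its seat; the job was handed in at about 14.7 s, and no verdict came back.

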